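# Spring the empty reel into the cord winder

## Task

Pick up the empty wooden reel and fit it into the cord winder: squeeze its sprung pin against the taller upright, work it down until the pin drops into that upright's recess, then let the spring carry the reel across so that the short stub at the other end goes fully home in the shorter upright with the reel's end plate flush against it. Feel your way and never force it against the winder (stay below 30 N), leave the reel held by its spring alone, and do not disturb the other things on the table.

Things in the scene. Friction and masses are not known exactly. Their poses are not given: they have to be found in the camera images.
- reel: Empty wooden reel lying on the table, 0.16 to 0.3 kg. Origin at its very centre, 18 mm above the table at the start; y = its long axis, towards the sprung pin. Square barrel 24 x 24 mm, 90 mm long: grip it across its flats. At each end a square plate 36 x 36 x 5 mm, outer faces at y = +50 and -50 mm.
- nose_tip (a point): Centre of the end face of the steel sprung pin at the reel's +y end (moves with the pin). Pin 12 mm thick, tip slightly tapered, standing 26 mm out of the end plate when free (tip 76 mm from the reel's centre).
- stub_tip (a point): Centre of the end face of the fixed steel stub at the reel's -y end: 9 mm thick, standing 7 mm out of the plate, tip 57 mm from the reel's centre
- nose (a joint): How far the sprung pin is pushed into the reel: 0 = fully out, 0.023 m = bottomed. Spring 500 N/m from zero: 10 N at 20 mm, 11.5 N at the bottom, lightly damped. Home in the winder it stays pushed in by 3 mm. For the stub to pass down inside the shorter upright while the pin tip presses on the taller upright's face, it must be pushed in by 18 to 23 mm.
- stand: Plywood cord winder fixed to the table. Origin on the table top; z up, y = working axis of the reel. Base 110 (x) x 216 (y) x 18 mm, centred at y = +7.5 mm. On it a yoke of two uprights, 56 mm wide, with a cross bar whose top is 30 mm below the recess centres. Home, the reel's centre is at x = 0, y = 0 here, its y axis along this y (sprung pin in the taller upright).
- tall_face (a point): Point at table level straight below the middle of the taller upright's inner face (y = +65 mm of the winder). Blind recess for the pin: 18 mm wide, 15 mm high, 8 mm deep. The top is 64 mm above the recess centre. The yoke's clamped height is not measured: the true recess centres of both uprights lie together anywhere from 92 to 118 mm above the table; find them by feel or eye.
- short_face (a point): Point at table level straight below the middle of the shorter upright's inner face (y = -50 mm of the winder); its recess is as high as the taller one's. Blind recess for the stub: 14 x 14 mm, 10 mm deep. The top is 10 mm above the recess centre. Home, the reel's end plate is flush with this face.
- lighter_a: Flat lighter, 24 x 77 x 12 mm, near the reel; leave it
- lighter_b: Flat lighter, 24 x 77 x 12 mm, behind the winder; leave it
- marker: Marker pen, 130 mm long, 17 mm thick, in front of the winder; leave it
- phone: Phone lying flat, 150 x 72 x 8 mm; leave it
- glue_gun_a: Glue gun lying on its side, about 190 x 130 x 35 mm, at the far right; leave it
- glue_gun_b: Glue gun lying on its side, about 190 x 130 x 35 mm, at the left; leave it
- pen_cup: White cup, 80 mm wide, 100 mm high, with pens, at the far left; leave it
Things that resemble listed ones, but are neither listed nor needed, are in the scene too. Leave any red look-alike of the stand alone.

How it is judged (in metres and radians):
On the way, in this order (a step that is already met when the one before it is completed fails the run):
1. the reel is lifted clear of the table (height (world z) of reel above 0.07 m), for 0.1 s.
2. the sprung pin is pressed in by more than 8 mm against the winder (value of joint nose above 0.008 m and contact force between reel and stand above 2 N), for 0.1 s.
At the end, for the whole second after the job is handed in: Reel still and released: pin tip over 4.5 mm inside the taller upright's recess, stub tip over 4.5 mm inside the shorter one's, both within 5 mm of the recess line sideways and 87 to 123 mm above the table, reel parallel to the winder within 0.06 rad, pin still pushed in by 0.8 to 6.5 mm (y of nose_tip in the frame of stand above 0.0695 m and y of stub_tip in the frame of stand below -0.0545 m and x of nose_tip in the frame of stand between -0.005 and 0.005 m and z of nose_tip in the frame of stand between 0.087 and 0.123 m and x of stub_tip in the frame of stand between -0.005 and 0.005 m and z of stub_tip in the frame of stand between 0.087 and 0.123 m and angle between the y axis of reel and the y axis of stand, either way round below 0.06 rad and value of joint nose between 0.0008 and 0.0065 m and linear speed of reel below 0.02 m/s and contact force between reel and the fingers below 0.1 N); the robot touches nothing.
It fails at once if the reel is forced: more than 30 N between the reel and the winder (contact force between reel and stand above 30 N).
It fails at once if another thing on the table is shifted by more than 30 mm (distance of any of lighter_a, lighter_b, marker, phone, glue_gun_a, glue_gun_b, pen_cup from where it was at the start of the episode above 0.03 m).
It also fails if it takes over 64 s, if anything falls off the work surface, if the arm or the gripper's body presses on something with over 40 N, if the wrist force passes 120 N, or if a joint passes its speed limit or range.

## Robot

A 6-joint arm with a two-finger parallel gripper is mounted at the origin on the work surface. World frame = base frame: x ahead of the robot, y to its left, z up, the work surface at z = 0. Lengths are in mm, angles in degrees, forces in N, time in s.
With the tool pointing down it reaches from about 325 to 925 mm from the base axis. Payload 3.1 kg.
Tool frame: the origin (TCP) lies at the very end of the fingers, on their centre line; the grasp point (between the pads) lies grasp_offset behind it (grasp_offset is the distance from the TCP to the grasp point, in mm); z points along the fingers, y is the line along which they close (so a half turn about z gives the same grasp; the last joint's range is limited). The gripper opens to 85 mm and grips with 20 to 120 N. Pads are 22 mm wide; open, the fingers measure 114 mm over their backs; the gripper's body (76 mm by 85 mm) begins 54 mm behind the grasp point. The pads swing forward as they close: fully open they stand 13 mm farther back than shut.
Start: joints at [64.561, 12.427, 92.441, -0, 75.132, -6.429], TCP at [203.573, 590.929, 198.8] pointing down, gripper open.
Joint ranges: [-157.48, 157.48], [-44.54, 120.13], [17.64, 146.25], [-64.5, 244.5], [7.68, 150.69], [-147.95, 147.95]. Speed limits (degrees/s): [159.86, 159.86, 180, 180, 180, 180].

## Interface

Orientations are given as [roll, pitch, yaw] about the fixed x, y, z axes, in that order (R = Rz(yaw) Ry(pitch) Rx(roll)).
In Python, from station import * gives the robot as it stands. Calls block until the motion is done:
- goto(position, orientation): joint-space move of the TCP to a pose.
- move_l(position, attitude=None, speed=150): straight line of the TCP; attitude=None keeps the orientation; speed is the mean speed in mm/s.
- move_j(angles): joint-space move.
- grip(opening, squeeze=None): finger opening in mm; squeeze is the grip in N (None keeps the last); returns when the fingers have stopped.
- wait(seconds).
- solve_ik(position, orientation): joint angles nearest the present ones, or None.
- get_obs(): the state.
- get_image(name): name is "side" or "top" or "wrist"; returns the picture (420x560x3 uint8, red, green, blue); there is no depth.
- get_calibration(name): a dict with "fx", "fy", "cx", "cy" (pixels), "R" (3x3) and "t" (3): a world point X has camera coordinates R X + t; the wrist camera has in their place "mount" (4x4, takes a point from camera to tool coordinates, whose origin is the TCP and whose axes are the flange's). Camera axes: x right, y down, z forward; pixel columns grow to the right and rows downward; lengths in mm; the calibration is good to about 2 mm. A picture is of the moment at which its call begins: read the wrist's pose just before it. get_calibration takes no time and is no camera call.
A pose or a line that the arm cannot do raises Unreachable and nothing moves.
- sign_off(): hands the job in; it is judged then, once.
Trained networks look in the newest picture that a camera, given by its name, has taken for a name from the list of things; names that differ only in an ending like _2 or _b are one class to them, and where a whole thing is asked for, a point or a joint stands for the part that bears it (a point fixed in the world has none). Each returns a list of dicts, best first, with "score" (0 to 1); they miss things now and then, are a little off and sometimes report something else, mostly with a low value. They report only what shows in the picture. A call takes as long as a camera call. They do not tell look-alikes from the thing itself.
- spot_in(name, camera): "extent" ([centre column, centre row, width, height] in pixels, round what is visible of it).
- regions_of(name, camera): "region" (420x560 bool, what is visible of it) and "extent" ([centre column, centre row, width, height] in pixels, round what is visible of it).
The state is a dict: "t": time; "joint_pos": joint angles; "qvel": joint speeds; "effort": joint torques, N m; "tcp_pos": TCP position; "ee_rot": TCP orientation; "wrist_force": force on the tool from outside, world axes, zero at the start; "moment": the same for the moment, N m; "grip_width": finger opening in mm; "grip_force": force on a finger pad.
Only numpy, scipy, OpenCV 4.12 (cv2) and the standard library are available. Lean on these libraries where they do the work, as an engineer would, in place of code of your own. Each camera call takes 0.05 s, during which the arm holds its last target. There are 200 camera calls.

## Working session

There is one attempt and no reset: what is moved stays moved. The work goes in short steps, each a Python script; the robot and the scene stay as the last script left them, time stands still between calls to the robot, and variables do not carry over. Pictures are saved under pics/ and viewed, at most 10 in all, crops included, and the job is handed in when it is done.

```bash
mkdir -p pics; ls; python3 - <<'E'
from station import *
import cv2,numpy as np
o=get_obs();print({k:np.round(v,2) for k,v in o.items()})
for c in ["side","top"]:
    im=get_image(c);cv2.imwrite(f"pics/{c}0.png",im[:,:,::-1])
    k=get_calibration(c);print(c,{a:np.round(b,4).tolist() for a,b in k.items()})
    for n in ["reel","stand","nose_tip","lighter_a"]:
        print(n,[(round(d["score"],2),np.round(d["extent"]).tolist()) for d in spot_in(n,c)][:4])
print(get_calibration("wrist"))
E
```

```text
pics
{'t': np.float64(0.0), 'joint_pos': array([64.56, 12.48, 92.53, -0.  , 75.13, -6.43]), 'qvel': array([ 0.  , -0.09,  0.  ,  0.01,  0.04, -0.08]), 'effort': array([ 0.000e+00, -3.968e+01, -3.039e+01, -0.000e+00,  1.000e-02,
       -0.000e+00]), 'tcp_pos': array([203.2 , 590.09, 197.45]), 'ee_rot': array([-1.7986e+02, -1.0000e-02,  1.6099e+02]), 'wrist_force': array([-0.17, -0.67, -0.36]), 'moment': array([ 0.05,  0.02, -0.01]), 'grip_force': np.float64(0.0), 'grip_width': np.float64(85.35)}
side {'fx': 421.3766, 'fy': 421.3766, 'cx': 279.0547, 'cy': 208.5451, 'R': [[0.9551, -0.2961, -0.009], [-0.2268, -0.7113, -0.6652], [0.1906, 0.6374, -0.7466]], 't': [-438.4813, 166.9736, 1256.7341]}
reel [(0.72, [301.0, 279.0, 35.0, 32.0])]
stand [(0.92, [218.0, 342.0, 60.0, 106.0]), (0.6, [285.0, 190.0, 40.0, 80.0]), (0.55, [186.0, 164.0, 46.0, 75.0])]
nose_tip [(0.39, [416.0, 282.0, 83.0, 41.0])]
lighter_a [(0.66, [310.0, 200.0, 7.0, 19.0]), (0.56, [272.0, 296.0, 23.0, 23.0])]
top {'fx': 506.549, 'fy': 506.549, 'cx': 279.0658, 'cy': 208.1587, 'R': [[0.0146, -0.9999, 0.0029], [-0.9947, -0.0148, -0.1018], [0.1018, -0.0014, -0.9948]], 't': [47.8227, 500.4839, 1287.3547]}
reel [(0.94, [378.0, 224.0, 50.0, 25.0])]
stand [(0.85, [264.0, 204.0, 85.0, 60.0]), (0.82, [429.0, 336.0, 90.0, 40.0]), (0.78, [177.0, 315.0, 96.0, 75.0])]
nose_tip [(0.61, [360.0, 232.0, 10.0, 2.0])]
lighter_a [(0.71, [391.0, 262.0, 31.0, 18.0]), (0.52, [270.0, 172.0, 30.0, 18.0])]
{'fx': 297.7834987953662, 'fy': 297.7834987953662, 'cx': 276.4193215217406, 'cy': 208.53986299928866, 'mount': array([[ 7.47029330e-04, -9.64127601e-01, -2.65438149e-01,
         6.80740028e+01],
       [ 9.99998690e-01,  1.10134797e-03, -1.18600747e-03,
        -3.85581923e-01],
       [ 1.43580230e-03, -2.65436916e-01,  9.64127161e-01,
        -1.75203614e+02],
       [ 0.00000000e+00,  0.00000000e+00,  0.00000000e+00,
         1.00000000e+00]])}
```

```bash
python3 -c "
import cv2
a=cv2.imread('pics/side0.png');b=cv2.imread('pics/top0.png')
cv2.imwrite('pics/t1.png',cv2.resize(b[100:380,80:480],None,fx=2,fy=2,interpolation=cv2.INTER_CUBIC))
"
```

```text
(no output)
```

View pics/t1.png

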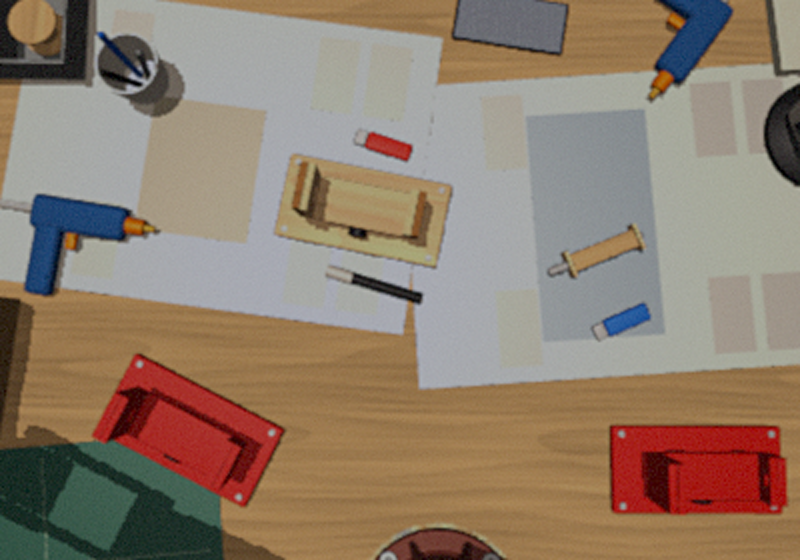

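View pics/side0.png

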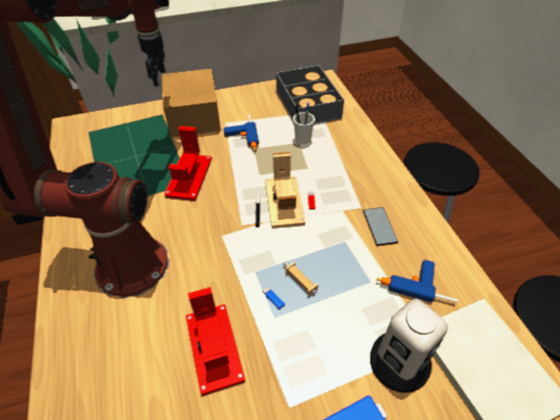

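The wooden winder is at top px (262,205), with its taller upright on the left. The two red look-alikes are at (174,315) and (428,335). The only reel is at (380,225), with its pin towards the lower left (357,235). The blue lighter is at (391,261) and the red one at (270,172). Next I'll check both the winder and the reel with the wrist camera.

```bash
cat > h.py <<'E'
from station import *
import cv2,numpy as np
from scipy.spatial.transform import Rotation as Ro
def cam(name,obs=None):
    k=get_calibration(name)
    if name!="wrist":
        R=np.array(k["R"]);t=np.array(k["t"]);return k,R,t
    T=np.eye(4);T[:3,:3]=Ro.from_euler("xyz",obs["ee_rot"],degrees=True).as_matrix();T[:3,3]=obs["tcp_pos"]
    M=np.linalg.inv(T@np.array(k["mount"]));return k,M[:3,:3],M[:3,3]
def unproj(px,z,c):
    k,R,t=c;px=np.atleast_2d(px).astype(float)
    d=np.c_[(px[:,0]-k["cx"])/k["fx"],(px[:,1]-k["cy"])/k["fy"],np.ones(len(px))]@R
    o=-R.T@t;return o+d*((z-o[2])/d[:,2])[:,None]
def proj(X,c):
    k,R,t=c;p=np.atleast_2d(X)@R.T+t
    return np.c_[k["fx"]*p[:,0]/p[:,2]+k["cx"],k["fy"]*p[:,1]/p[:,2]+k["cy"]]
def snap(f):
    o=get_obs();im=get_image("wrist");cv2.imwrite(f,im[:,:,::-1]);return im,cam("wrist",o),o
E
python3 - <<'E'
from h import *
import pickle
c=cam("top")
B=unproj(np.array([[293,155],[452,185],[437,267],[276,237]])/2+[80,100],18,c)
print("stand base",B.round(),B.mean(0).round())
v=(B[0]+B[3]-B[1]-B[2])/2; yaw=np.degrees(np.arctan2(v[1],v[0]));print("stand y dir",yaw,np.linalg.norm(v))
E=unproj(np.array([[560,269],[635,238]])/2+[80,100],18,c);print("reel plates",E.round());v2=E[0]-E[1];yr=np.degrees(np.arctan2(v2[1],v2[0]));print(yr)
# tool: closing y perp to reel axis -> tool x along +-reel axis. down: roll180
def look(X,yaw,h,f):
    # put the camera above X using mount offset
    Rt=Ro.from_euler("xyz",[180,0,yaw],degrees=True).as_matrix()
    m=np.array(get_calibration("wrist")["mount"]);
    T0=np.eye(4);T0[:3,:3]=Rt;T0[2,3]=h
    M=np.linalg.inv(T0@m);k=get_calibration("wrist")
    p=unproj([280,210],X[2],(k,M[:3,:3],M[:3,3]))[0]
    goto([X[0]-p[0],X[1]-p[1],h],[180,0,yaw]);wait(.3)
    im,cc,o=snap(f);print(o["t"],o["tcp_pos"].round(1),o["ee_rot"].round(2),o["joint_pos"].round());return im,cc
s=B.mean(0);s[2]=60
for y in (160,):
  look(s,y,300,"pics/w_stand.png")
m=E.mean(0)
look(m,160,230,"pics/w_reel.png")
for n in ["reel","nose_tip","stub_tip","lighter_a"]:
    print(n,[(round(d["score"],2),np.round(d["extent"]).tolist()) for d in spot_in(n,"wrist")][:3])
a=cv2.imread("pics/w_stand.png");b=cv2.imread("pics/w_reel.png")
cv2.imwrite("pics/both.png",np.hstack([a[:,80:480],b[:,80:480]]))
E
```

```text
stand base [[579. 194.  18.]
 [543. -15.  18.]
 [435.   4.  18.]
 [471. 214.  18.]] [507.  99.  18.]
stand y dir 80.17796870781565 212.3888554860701
reel plates [[ 435. -156.   18.]
 [ 477. -253.   18.]]
113.15283654696601
2.7917 [460.  112.2 299.9] [-1.8000e+02 -1.0000e-02  1.6005e+02] [  5. -11. 105.   0.  86. -65.]
4.35 [ 416.8 -193.8  230.3] [-1.8000e+02  3.0000e-02  1.6009e+02] [ -34.  -10.  112.    0.   78. -104.]
reel [(0.72, [280.0, 213.0, 78.0, 76.0])]
nose_tip [(0.71, [316.0, 182.0, 16.0, 16.0])]
stub_tip [(0.92, [285.0, 212.0, 77.0, 75.0])]
lighter_a [(0.92, [503.0, 231.0, 63.0, 16.0]), (0.68, [237.0, 154.0, 52.0, 53.0])]
```

View pics/both.png

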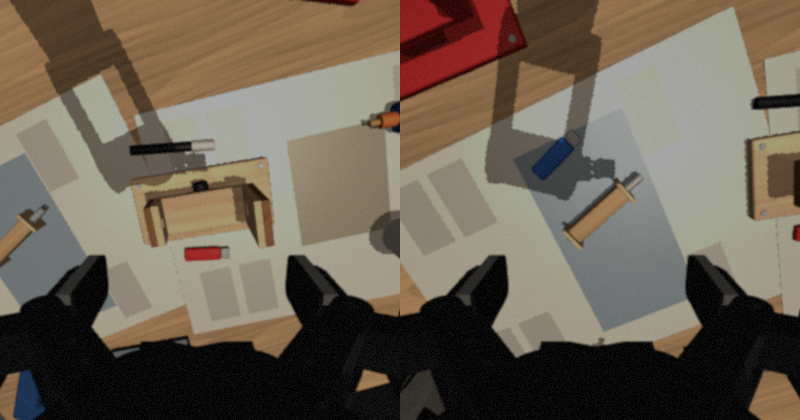

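Both crops match the description: the natural-wood winder in the left panel (~(200,210)) and the reel with its grey pin at the upper right in the right panel (~(600,210)). Next, a closer look at the reel before grasping.

```bash
cat >> h.py <<'E'
def look(X,rpy,h,f,px=(280,170)):
    Rt=Ro.from_euler("xyz",rpy,degrees=True).as_matrix()
    k=get_calibration("wrist");T0=np.eye(4);T0[:3,:3]=Rt;T0[2,3]=h
    M=np.linalg.inv(T0@np.array(k["mount"]))
    p=unproj(px,X[2],(k,M[:3,:3],M[:3,3]))[0]
    goto([X[0]-p[0],X[1]-p[1],h],rpy);wait(.3)
    r=snap(f);o=r[2];print(o["t"],o["tcp_pos"].round(1),o["ee_rot"].round(2),o["joint_pos"].round());return r
E
python3 - <<'E'
from h import *
print("go",grasp_offset)
im,c,o=look([456,-204,18],[180,0,113],170,"pics/r2.png")
rs=regions_of("reel","wrist")
for d in rs: print(d["score"],np.round(d["extent"]))
m=rs[0]["region"];ys,xs=np.nonzero(m)
X=unproj(np.c_[xs,ys],18,c)[:,:2];mu=X.mean(0);w,V=np.linalg.eigh(np.cov((X-mu).T));a=V[:,1];a*=np.sign(a[1])
s=(X-mu)@a;print(mu,np.degrees(np.arctan2(a[1],a[0])),np.percentile(s,[0,.5,50,99.5,100]))
for n in ["nose_tip","stub_tip"]: print(n,[(round(d["score"],2),np.round(d["extent"]).tolist(),unproj(d["extent"][:2],18,c).round(1).tolist()) for d in spot_in(n,"wrist")][:3])
cv2.imwrite("pics/r2c.png",cv2.resize(im[60:300,130:430,::-1],None,fx=2,fy=2))
E
```

```text
go 18.700000000000003
5.7 [ 461.9 -225.5  170.6] [1.7997e+02 5.0000e-02 1.1302e+02] [-34.   0. 109.   0.  71. -57.]
0.89 [284. 162.  35. 119.]
0.55 [489. 367.  93.  89.]
[ 458.23214235 -202.61073789] 113.11403888791887 [-61.95950628 -59.53699657   0.50687021  69.09134334  71.04832891]
nose_tip [(0.52, [284.0, 113.0, 10.0, 26.0], [[436.4, -148.9, 18.0]])]
stub_tip [(0.62, [284.0, 160.0, 34.0, 121.0], [[456.4, -193.7, 18.0]])]
```

View pics/r2c.png

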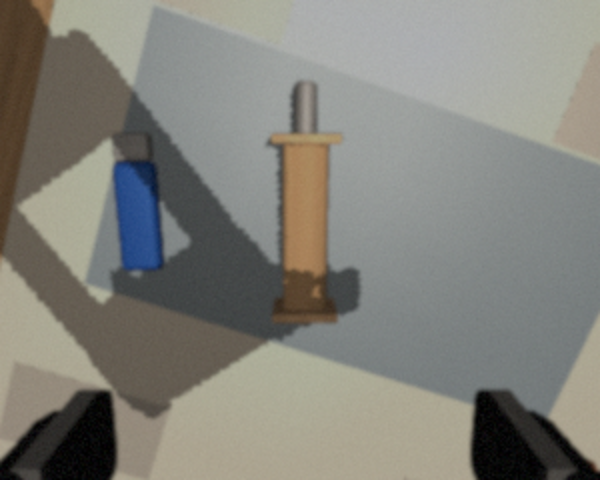

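The close crop shows the reel with its grey pin at the top (~(306,85)), both end plates, and the lighter well to the left. That is the right object, so I'll grasp it.

```bash
python3 - <<'E'
from h import *
grip(60)
p=[460.4,-207.7]
goto([*p,70],[180,0,113.1]); move_l([*p,4],speed=60)
print(get_obs()["tcp_pos"].round(1))
grip(20,70);o=get_obs();print(o["grip_width"],o["grip_force"],o["tcp_pos"].round(1))
wait(.2);move_l([*p,150],speed=150);wait(.2)
o=get_obs();print(o["t"],o["grip_width"],o["grip_force"],o["wrist_force"].round(2),o["moment"].round(3),o["tcp_pos"].round(1))
im,c,o=snap("pics/g1.png")
for n in ["nose_tip","reel"]: print(n,[(round(d["score"],2),np.round(d["extent"]).tolist()) for d in spot_in(n,"wrist")][:3])
# expected tip location in hand
T=Ro.from_euler("xyz",o["ee_rot"],degrees=True).as_matrix()
for y in (76,50,-50): print(y,proj(o["tcp_pos"]+T@np.array([y,0,-14]),c).round(1))
# view stand obliquely (tilted) and from above
st=np.array([507,99,60.])
goto([480,40,330],[180,0,80]);
s1=snap("pics/s1.png");print(s1[2]["t"],s1[2]["tcp_pos"])
a=cv2.imread("pics/g1.png");cv2.imwrite("pics/g1s1.png",np.hstack([a[:,80:480],s1[0][:,80:480,::-1]]))
E
```

```text
[ 460.9 -208.     4.4]
20.030094670542677 0.0 [ 460.4 -207.7    4.1]
10.0083 19.794403825249145 0.0 [-0.32  0.08 -0.11] [-0.02   0.057  0.031] [ 459.7 -207.3  148.8]
nose_tip [(0.51, [279.0, 132.0, 6.0, 24.0])]
reel [(0.88, [278.0, 182.0, 38.0, 129.0])]
76 [[278.4 109.1]]
50 [[278.3 160. ]]
-50 [[277.9 320.7]]
11.3333 [479.72512357  39.55357547 329.15100609]
```

View pics/g1s1.png

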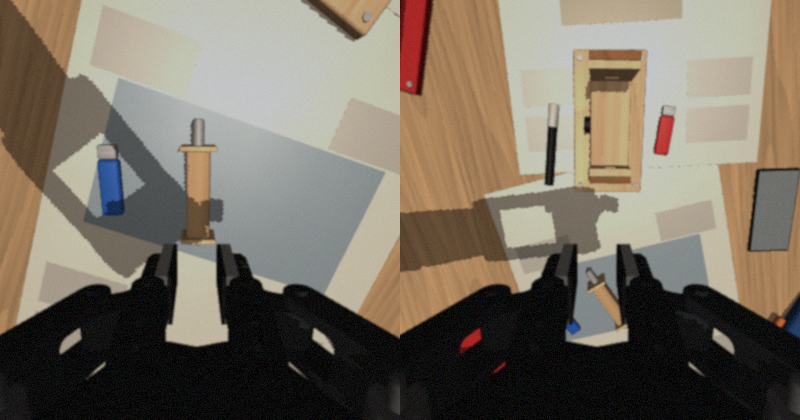

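The grip closed to 20 mm on nothing, and the reel is still on the table at about left-panel (198,185). I'll locate it again from both views.

```bash
python3 - <<'E'
from h import *
def est(c,cam_):
    rs=regions_of("reel",cam_)
    for r in rs[:1]:
        ys,xs=np.nonzero(r["region"]);X=unproj(np.c_[xs,ys],18,c)[:,:2];mu=X.mean(0);w,V=np.linalg.eigh(np.cov((X-mu).T));a=V[:,1];a*=np.sign(a[1])
        s=(X-mu)@a;e=np.percentile(s,[.5,99.5]);print(cam_,round(r["score"],2),mu.round(1),np.degrees(np.arctan2(a[1],a[0])).round(1),e.round(1),"ctr from tip",(mu+a*(e[1]-76)).round(1),"from mid",(mu+a*(e.mean()-9.5)).round(1))
get_image("top");est(cam("top"),"top")
get_image("side");est(cam("side"),"side")
im,c,o=look([458,-203,18],[180,0,113],230,"pics/r3.png",px=(280,150));est(c,"wrist")
print(proj([458,-205,18],c))
E
```

```text
top 0.88 [ 458.6 -208.7] 112.7 [-56.6  70. ] ctr from tip [ 460.9 -214.3] from mid [ 459.6 -211.4]
side 0.71 [ 460.  -208.1] 111.2 [-58.4  72.7] ctr from tip [ 461.2 -211.1] from mid [ 460.8 -210.2]
13.025 [ 469.9 -238.1  230.5] [1.7997e+02 4.0000e-02 1.1308e+02] [-35.  -1. 104.   0.  77. -58.]
wrist 0.83 [ 457.2 -201.8] 113.2 [-61.3  68. ] ctr from tip [ 460.3 -209.2] from mid [ 459.6 -207.5]
[[278.95388187 152.23442477]]
```

```bash
python3 - <<'E'
from h import *
grip(60)
p=[460.6,-209.0]
goto([*p,70],[180,0,113.1]); move_l([*p,4],speed=80);wait(.1)
a=snap("pics/x1.png");o=a[2];print(o["t"],o["tcp_pos"].round(1),o["ee_rot"].round(1),o["grip_width"])
for w in (30,24,22):
    grip(w,70);o=get_obs();print(o["t"],w,o["grip_width"],o["grip_force"],o["wrist_force"].round(1))
b=snap("pics/x2.png")
cv2.imwrite("pics/x.png",np.hstack([a[0][:,80:480,::-1],b[0][:,80:480,::-1]]))
E
```

```text
15.3583 [ 461.3 -209.4    4.8] [1.799e+02 1.000e-01 1.131e+02] 60.122120747206225
15.8083 30 30.069366466887587 0.0 [-0.6 -0.2 -0.4]
16.0417 24 23.74543941127619 0.0 [0.2 0.7 0.4]
16.2583 22 22.246295219588706 0.0 [ 0.4 -0.4 -0.3]
```

View pics/x.png

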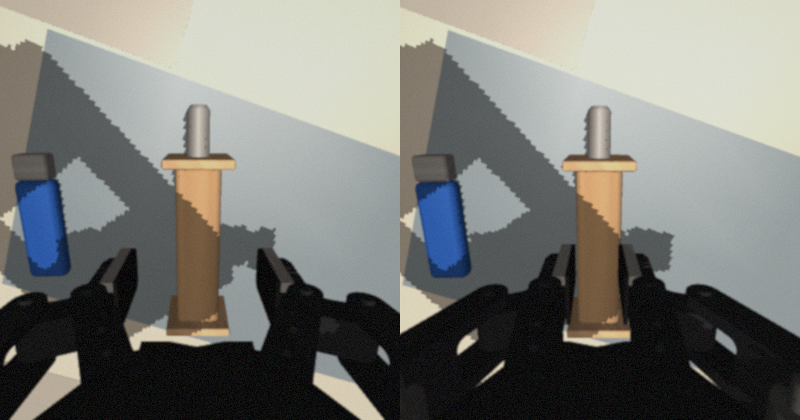

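The fingers straddle the barrel correctly, with thin gaps still visible at a reading of 22, so the width reading is offset. I'll close further.

```bash
python3 - <<'E'
from h import *
grip(10,70);o=get_obs();print(o["t"],o["grip_width"],o["grip_force"],o["wrist_force"].round(1))
p=o["tcp_pos"]
if o["grip_force"]>10:
    wait(.1);move_l([p[0],p[1],150],speed=150);wait(.2)
    im,c,o=snap("pics/g2.png");print(o["t"],o["grip_width"],o["grip_force"],o["wrist_force"].round(2),o["moment"].round(3),o["tcp_pos"].round(1),o["ee_rot"].round(2))
    T=Ro.from_euler("xyz",o["ee_rot"],degrees=True).as_matrix()
    for n in ["nose_tip","reel"]: print(n,[(round(d["score"],2),np.round(d["extent"]).tolist()) for d in spot_in(n,"wrist")][:2])
    for y in (76,50,-50): print(y,proj(o["tcp_pos"]+T@np.array([y,0,-14]),c).round(1))
    goto([455,-20,330],[180,0,80])
    s1=snap("pics/s2.png");print(s1[2]["t"],s1[2]["tcp_pos"])
    c=s1[0][10:290,100:440,::-1]
    cv2.imwrite("pics/s2c.png",cv2.resize(c,None,fx=2.1,fy=2.1,interpolation=cv2.INTER_CUBIC))
E
```

```text
16.5833 10.277613622708326 0.0 [0.1 0.2 0.5]
```

```bash
python3 - <<'E'
from h import *
o=get_obs();print(o["tcp_pos"],o["grip_width"])
a=snap("pics/x3.png");b=get_image("side");print(proj([[461,-209,0],[461,-209,30]],cam("side")))
cv2.imwrite("pics/xx.png",np.hstack([a[0][:,80:480,::-1],cv2.resize(b[210:350,235:370,::-1],(400,420),interpolation=cv2.INTER_CUBIC)]))
E
```

```text
[ 460.57561417 -208.96495773    3.96796622] 10.277613622708326
[[301.21765948 281.96557791]
 [301.5392595  276.27578266]]
```

View pics/xx.png

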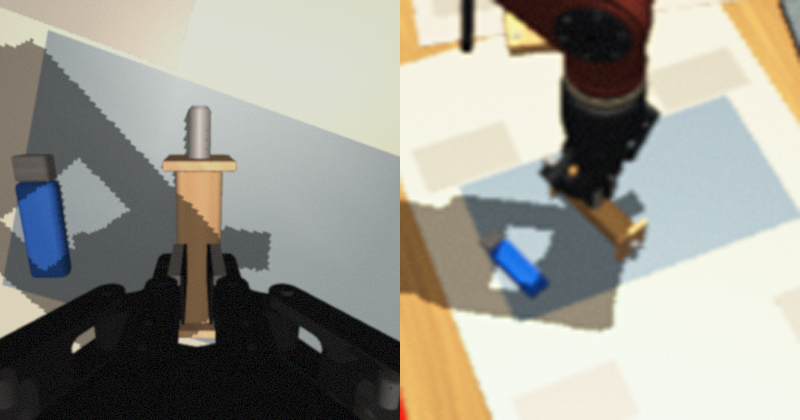

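The fingers are visibly over the barrel, not beside it. The fingertip row (~244) also puts the real tips about 30 mm behind the reported TCP. I'll feel for the table with the fingers around the barrel.

```bash
python3 - <<'E'
from h import *
p=[460.6,-209.0]
grip(38,70)
z=4;f0=get_obs()["wrist_force"][2]
move_l([*p,-10],speed=60);z=-10
while z>-40:
    z-=2;move_l([*p,z],speed=40);o=get_obs();f=o["wrist_force"]
    if f[2]-f0>4: break
print(o["t"],z,o["tcp_pos"].round(1),f.round(1))
z+=4;move_l([*p,z],speed=40)
grip(15,70);o=get_obs();print(o["t"],o["grip_width"],o["grip_force"],o["wrist_force"].round(1),o["tcp_pos"].round(1))
E
```

```text
20.7 -36 [ 461.1 -209.3  -33.8] [-5.7  2.9 17.6]
21.2167 22.77074209323581 68.85181903839111 [0.7 0.6 0.6] [ 460.7 -208.9  -32.2]
```

```bash
python3 - <<'E'
from h import *
o=get_obs();p=o["tcp_pos"]
wait(.1);move_l([p[0],p[1],120],speed=180);wait(.2)
im,c,o=snap("pics/g2.png");print(o["t"],o["grip_width"],o["grip_force"],o["wrist_force"].round(2),o["moment"].round(3),o["tcp_pos"].round(1),o["ee_rot"].round(2))
T=Ro.from_euler("xyz",o["ee_rot"],degrees=True).as_matrix()
for n in ["nose_tip","reel"]: print(n,[(round(d["score"],2),np.round(d["extent"]).tolist()) for d in spot_in(n,"wrist")][:2])
for y in (76,50): print(y,proj(o["tcp_pos"]+T@np.array([y,0,-50.2]),c).round(1))
goto([455,-60,300],[180,0,80]);wait(.2)
s1=snap("pics/s2.png");o=s1[2];print(o["t"],o["tcp_pos"].tolist(),o["ee_rot"].tolist())
print([(d["score"],np.round(d["extent"])) for d in spot_in("stand","wrist")])
cv2.imwrite("pics/s2c.png",np.hstack([im[:,80:480,::-1],s1[0][:,80:480,::-1]]))
E
```

```text
22.5083 22.83659165548718 68.56651425361633 [-0.37 -0.6  -2.74] [-0.002 -0.009 -0.013] [ 459.6 -208.3  118.4] [-1.799e+02 -1.500e-01  1.131e+02]
nose_tip [(0.68, [278.0, 134.0, 29.0, 68.0])]
reel [(0.66, [276.0, 223.0, 99.0, 242.0])]
76 [[278.9 104.1]]
50 [[278.7 169.5]]
23.7833 [454.28075030914067, -60.542794262762136, 298.10810792885997] [-179.8058521466709, -0.009818962395114983, 79.94047563423668]
[(0.89, array([294.,  64.,  80., 127.])), (0.75, array([62.,  7., 48., 13.])), (0.71, array([145., 331.,  73.,  98.]))]
```

View pics/s2c.png

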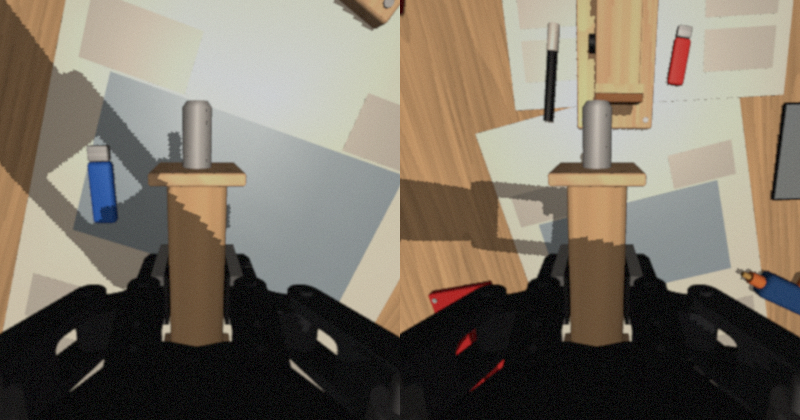

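```bash
python3 - <<'E'
import cv2,numpy as np
C=np.zeros((600,800,3),np.uint8)
def put(f,x0,y0,w,h,s,X,Y):
    a=cv2.imread(f)[y0:y0+h,x0:x0+w];a=cv2.resize(a,(int(w*s),int(h*s)),interpolation=cv2.INTER_CUBIC)
    a=cv2.convertScaleAbs(a,alpha=1.25);C[Y:Y+a.shape[0],X:X+a.shape[1]]=a
put("pics/s1.png",240,42,100,156,3.8,0,0)
put("pics/w_stand.png",203,150,158,110,2.6,385,0)
put("pics/side0.png",255,148,60,82,3.75,400,290)
cv2.imwrite("pics/m.png",C)
E
```

```text
(no output)
```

View pics/m.png

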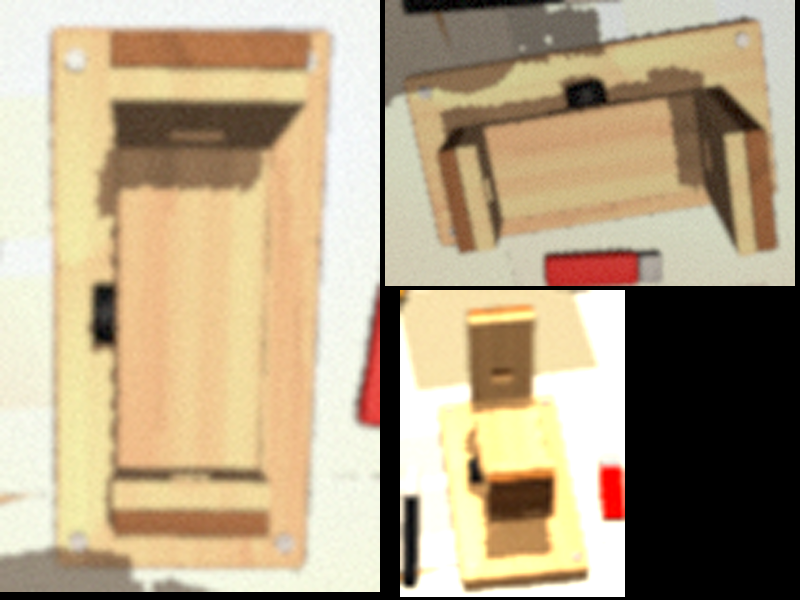

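The picture clearly shows the winder in all three views, with base corners, both upright tops and the tall recess at about (195,135) in the left panel. I'll fit the winder pose and height from these points.

```bash
python3 - <<'E'
from h import *
from scipy.optimize import least_squares
def wc(tcp,rpy): return cam("wrist",{"tcp_pos":np.array(tcp),"ee_rot":np.array(rpy)})
V=[(wc([479.73,39.55,329.15],[180,0,79.95]),lambda q:np.array(q)/3.8+[240,42],
 [((54,30),-55,115.5,None,18),((330,32),55,115.5,None,18),((58,567),-55,-100.5,None,18),((303,569),55,-100.5,None,18),
 ((112,101),-28,65,64,0),((306,103),28,65,64,0),((113,480),-28,-50,10,0),((268,480),28,-50,10,0),((195,135),0,65,0,0)]),
 (wc([460,112.2,299.9],[180,0,160.05]),lambda q:(np.array(q)-[385,0])/2.6+[203,150],
 [((405,78),-55,-100.5,None,18),((758,20),-55,115.5,None,18),((445,245),55,-100.5,None,18),
 ((727,137),-28,65,64,0),((740,254),28,65,64,0),((483,147),-28,-50,10,0),((497,245),28,-50,10,0)]),
 (cam("side"),lambda q:(np.array(q)-[400,290])/3.75+[255,148],
 [((501,377),0,65,0,0),((469,325),-28,65,64,0),((534,318),28,65,64,0)])]
def res(p,views=(0,1,2)):
    x0,y0,yaw,h=p;a=np.radians(yaw);ex=np.array([np.sin(a),-np.cos(a)]);ey=np.array([np.cos(a),np.sin(a)]);r=[]
    for i in views:
        c,f,P=V[i]
        X=[[*(np.array([x0,y0])+ex*x+ey*y),(z if dz is None else h+dz)] for _,x,y,dz,z in P]
        r.append((proj(X,c)-np.array([f(q[0]) for q in P])))
    return np.vstack(r).ravel()
for v in [(0,1,2),(0,),(1,),(0,1)]:
    s=least_squares(res,[507,92,80,105],args=(v,),loss="soft_l1");print(v,s.x.round(2),"rms px",np.sqrt(np.mean(s.fun**2)).round(2))
    if len(v)==3: print(s.fun.reshape(-1,2).round(1).tolist())
E
```

```text
(0, 1, 2) [509.04  97.09  79.46  90.47] rms px 1.07
[[-0.7, -1.9], [1.2, -1.7], [-0.3, 0.2], [1.1, 0.3], [0.0, -0.4], [0.9, -0.4], [0.4, -0.3], [0.9, 0.1], [1.1, 0.2], [-1.6, -0.3], [1.5, -0.9], [-2.1, 0.6], [-1.2, -1.8], [-0.8, -0.6], [-2.9, -1.8], [-0.1, 0.0], [0.3, -0.8], [0.1, -0.9], [0.2, -0.5]]
(0,) [508.24  96.83  79.42  89.91] rms px 0.72
(1,) [510.77  98.13  79.23  89.32] rms px 1.07
(0, 1) [508.91  97.11  79.45  92.02] rms px 1.13
```

```bash
cat >> h.py <<'E'
S0=np.array([508.6,97.0]);YAW=79.45
a_=np.radians(YAW);ex=np.array([np.sin(a_),-np.cos(a_)]);ey=np.array([np.cos(a_),np.sin(a_)])
OFF=np.array([1.0,-0.75,50.2]) # reel in hand: along y, along x, up
def tcp_for(x,y,z): return [*(S0+ex*(x-OFF[1])+ey*(y-OFF[0])),z-OFF[2]]
def reel():
    o=get_obs();d=o["tcp_pos"][:2]-S0;f=o["wrist_force"]
    return np.array([d@ex+OFF[1],d@ey+OFF[0],o["tcp_pos"][2]+OFF[2]]),np.array([f[:2]@ex,f[:2]@ey,f[2]]),o
def go(x,y,z,speed=30,n=1):
    move_l(tcp_for(x,y,z),speed=speed)
    return reel()
E
python3 - <<'E'
from h import *
goto(tcp_for(0,-22,260),[180,0,YAW])
r,f,o=go(0,-22,139.5,120);wait(.2);r,f0,o=reel();print(o["t"],r.round(1),f0.round(2),o["ee_rot"].round(2))
T=[]
for y in np.arange(-18,12,1.5):
    go(0,y,139.5,40);wait(.04);r,f,o=reel();d=f-f0;T.append((r[1],d[1]))
    print(o["t"].round(2),r.round(1),d.round(2))
    if d[1]<-7 or np.linalg.norm(d)>14: break
E
```

```text
25.9583 [  0.7 -21.8 140.4] [ 0.73 -0.81 -2.17] [ 1.799e+02 -2.000e-02  7.946e+01]Traceback (most recent call last):
  File "<stdin>", line 7, in <module>
AttributeError: 'float' object has no attribute 'round'
```

```bash
python3 - <<'E'
from h import *
r,f0,o=reel();print(r.round(1),f0.round(2));np.save("f0.npy",f0)
T=[]
for y in np.arange(-16,13,1.5):
    go(0,y,139.5,40);wait(.04);r,f,o=reel();d=f-f0;T.append((r[1],d[1]))
    print(round(float(o["t"]),2),r.round(1),d.round(2))
    if d[1]<-7 or np.linalg.norm(d)>14: break
E
```

```text
[  0.  -17.8 139.6] [-0.43  0.23 -1.99]
26.54 [ -0.  -16.  139.4] [ 0.6   0.68 -0.18]
26.83 [  0.  -14.5 139.5] [ 0.42 -0.54 -0.45]
27.12 [ -0.  -13.  139.5] [ 1.47 -0.07 -0.49]
27.42 [ -0.  -11.4 139.5] [-0.01 -0.42 -1.02]
27.71 [ -0.  -10.  139.5] [ 0.96 -0.34 -0.68]
28.0 [ -0.   -8.6 139.5] [ 0.54 -0.82  0.03]
28.29 [ -0.   -7.1 139.5] [-0.33 -2.04 -0.28]
28.58 [  0.   -5.6 139.5] [ 0.88 -2.69  0.01]
28.88 [  0.   -4.2 139.5] [-0.32 -3.11  0.16]
29.17 [ -0.   -2.7 139.4] [ 1.34 -4.49  0.38]
29.46 [ -0.   -1.2 139.5] [ 0.86 -4.8   0.2 ]
29.75 [ -0.    0.2 139.5] [ 0.31 -5.31  0.82]
30.04 [ -0.    1.5 139.5] [ 0.3  -6.4   0.58]
30.33 [  0.    2.7 139.5] [ 0.56 -6.55  1.58]
30.62 [  0.    4.  139.5] [-0.13 -6.89  0.76]
30.92 [  0.    5.3 139.5] [ 1.23 -8.07  1.03]
```

```bash
python3 - <<'E'
from h import *
f0=np.load("f0.npy")
def rd():
    F=[]
    for _ in range(3): wait(.02);r,f,o=reel();F.append(f-f0)
    return r,np.mean(F,0),o
go(0,9.6,139.5,40);r,d,o=rd();print(round(float(o["t"]),2),r.round(1),d.round(2))
z=139.5
for z in [130,120,112,106]:
    go(0,9.6,z,50);r,d,o=rd();print(round(float(o["t"]),2),r.round(1),d.round(2))
    if np.linalg.norm(d)>18: raise SystemExit
ref=d[1]
while z>86:
    z-=1;go(0,9.6,z,25);r,d,o=rd();print(round(float(o["t"]),2),r.round(1),d.round(2))
    if d[1]-ref>2 or d[2]>7 or np.linalg.norm(d)>18: break
E
```

```text
31.22 [  0.    7.9 139.5] [ 0.52 -9.76  0.83]
31.61 [  0.6   7.9 130.1] [ 1.87 -9.2  -0.12]
32.01 [  0.8   7.9 120.1] [ 2.38 -9.44  0.42]
32.37 [  0.9   8.  112.1] [ 2.15 -9.44 -0.12]
32.68 [  1.1   8.  106.3] [ 2.17 -9.29  0.42]
32.98 [  1.1   8.2 105.7] [ 0.98 -9.65  2.59]
33.28 [  1.1   8.2 104.8] [ 1.22 -9.55  3.48]
33.58 [  1.2   8.3 103.9] [ 1.15 -9.64  3.57]
33.88 [  1.2   8.3 102.9] [ 0.87 -9.93  3.09]
34.18 [  1.2   8.3 102. ] [ 0.53 -9.58  3.07]
34.48 [  1.2   8.3 100.9] [ 1.21 -9.46  2.73]
34.78 [ 1.2  8.3 99.8] [ 1.15 -9.5   3.57]
35.08 [ 1.1  8.3 98.7] [ 1.25 -9.5   2.4 ]
35.38 [ 1.1  8.3 97.6] [ 1.81 -9.25  2.08]
35.68 [-0.4  8.8 95.2] [ 1.61 -6.28 -2.7 ]
```

The pin has dropped in: fy fell from 9.5 to 6.3 N at z≈95. Now I'll carry the reel across towards the shorter upright.

```bash
python3 - <<'E'
from h import *
f0=np.load("f0.npy")
def rd():
    F=[]
    for _ in range(4): wait(.02);r,f,o=reel();F.append(f-f0)
    return r,np.mean(F,0),o
r,d,o=rd();print(round(float(o["t"]),2),r.round(1),d.round(2),o["ee_rot"].round(2))
z=95.5
for y in [8,6.5,5,4,3,2,1,0,-.6]:
    go(0,y,z,25);r,d,o=rd();print(round(float(o["t"]),2),r.round(1),d.round(2))
    if d[1]>3 or abs(d[2])>8 or abs(d[0])>6: break
E
```

```text
35.75 [-0.4  8.9 95.2] [ 1.78 -5.5  -2.78] [-1.7995e+02  7.0000e-02  7.9440e+01]
36.07 [-0.4  7.6 95.1] [ 1.24 -5.29 -1.99]
36.38 [-0.3  6.4 95.2] [ 1.22 -4.63 -2.77]
36.7 [-0.3  5.  95.2] [ 0.7  -3.96 -3.95]
37.02 [-0.3  4.  95.3] [ 0.83 -2.9  -4.33]
37.33 [-0.3  3.  95.3] [ 0.59 -2.68 -4.97]
37.65 [-0.3  2.  95.4] [ 0.59 -2.13 -5.06]
37.97 [-0.2  1.  95.4] [-0.62 -2.31 -5.4 ]
38.28 [-0.2  0.7 95.4] [-0.34  2.   -6.38]
38.6 [-0.2  0.7 95.5] [-0.68  4.7  -7.07]
```

```bash
python3 - <<'E'
from h import *
f0=np.load("f0.npy")
def rd():
    F=[]
    for _ in range(4): wait(.02);r,f,o=reel();F.append(f-f0)
    return r,np.mean(F,0),o
for z in [94.7,94,93.3,92.6]:
    go(-.2,.6,z,25);r,d,o=rd();print(round(float(o["t"]),2),r.round(1),d.round(2))
    if d[2]>-1.5: break
grip(48);r,d,o=rd();print(o["t"],r.round(1),d.round(2),o["grip_width"],o["grip_force"])
p=o["tcp_pos"];move_l([p[0],p[1],p[2]+40],speed=50);move_l([p[0],p[1],p[2]+150],speed=150);wait(.3)
im,c,o=snap("pics/f.png");b=get_image("side");print(o["t"],o["wrist_force"].round(1))
out=cv2.resize(im[60:360,80:480,::-1],(520,390));s=cv2.resize(b[148:230,255:315,::-1],(280,383),interpolation=cv2.INTER_CUBIC)
C=np.zeros((390,800,3),np.uint8);C[:,:520]=out;C[:383,520:]=s;cv2.imwrite("pics/fin.png",C)
E
```

```text
38.92 [ 0.1  0.6 95.1] [-1.23  0.38 -2.95]
39.23 [ 0.7  0.6 94.7] [-0.89 -0.6   0.24]
39.6667 [ 0.4  0.7 94.5] [ 0.27 -0.09  1.75] 48.130275736972365 0.0
41.8083 [1.1 0.5 0.1]
```

View pics/fin.png

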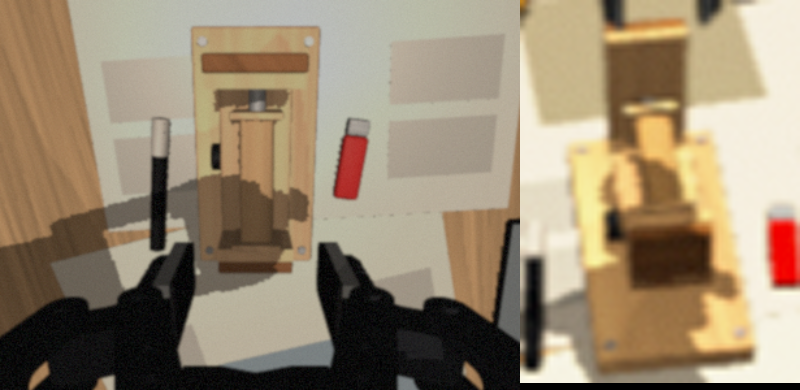

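The reel sits straight between the uprights, with its pin in the tall recess (~(258,98)) and its end plate flush at the short upright (~(255,248)). The gripper is clear, so I'm handing in.

```bash
python3 -c "
from station import *
print(sign_off())"
```

```text
the job is handed in; nothing more can be done
None
```

I fitted the reel and handed the job in at about 42 s: the pin is in the taller upright's recess, the end plate looks flush against the shorter upright, and the gripper is clear. Forces at the wrist stayed around 10 N while fitting it. The hand-in returned no verdict.

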